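# Level the draining shelf by the sink

### The job

Push the spirit level's end hole fully down over the steel spigot on the draining shelf so that the level lies flat along the shelf with its vial end towards the levelling foot, and let go of it. Then turn the black wing of the levelling foot clockwise (seen from above) until the bubble rests between the two lines while the level is left alone. Finally press the level down firmly onto the shelf with the gripper, near the middle of the bar, and finish while still pressing with the bubble centred; leave the other kitchen things where they are.

Things in the scene. Friction and masses are not known exactly. Their poses are not given: they have to be found in the camera images.
- level: Loose aluminium bar spirit level 160 x 36 x 32 mm (x, y, z), about 0.25 kg. Origin: centre of its underside; x points from the hole end to the vial end. A 21 mm round hole runs through it vertically 57 mm from the origin towards -x; the vial is in the top face 44 mm towards +x. Its top from x = -45 to +10 mm is bare: grip it there across the 36 mm, or press it there.
- sleeve (a point): Centre of the hole's lower mouth in the level's underside (level's axes).
- vial (a point): Centre of the vial on the level's top face, midway between the two black lines, 2 mm above the metal (level's axes). The lines are 20 mm apart.
- bubble_mid (a point): Middle of the pale 14 mm long bubble, which moves along the level's x by up to 21 mm either way from the vial's centre; within 3 mm of that it lies between the lines. It moves to the higher end, 5.5 mm for 10 mrad of slope, and takes about 1 s to settle.
- board: Wooden shelf board 160 x 320 x 18 mm (x, y, z), top about 75 mm above the counter, on two fixed feet at its +y end and the levelling foot at its -y end, which starts 4 to 10 mm low. Origin on the tilt axis by the fixed feet, 12 mm below the top; it spans y +10 to -310 mm. A rail 17 mm high runs along its +x edge. Level home: its x axis points along the board's -y. It tilts only by the foot.
- spigot (a point): Foot of the upright round steel spigot where it meets the board's top face, 50 mm from the board's origin along -y (board's axes). Spigot 18 mm diameter, 26 mm high, its top 4 mm tapered to 12 mm.
- wing (a point): Centre of the black wing grip of the levelling foot, on the foot's upright axis, 107 mm above the counter. Wing 56 mm long (point's x), 12 mm thick (y), 30 mm tall (15 mm below to 15 mm above this point), on a 26 mm hub, underside 17 mm above the board. Friction 0.12 N m; it stays where it is left. 1 rad clockwise from above tilts this end up by 16 mrad, which moves the bubble 8.8 mm towards the foot; 0.9 to 2.1 rad are needed.
- tumbler: Bystander, to be left alone: clear straight drinking glass, 70 mm wide, 110 mm tall. Origin at its underside's centre.
- mug: Bystander, to be left alone: white mug, 80 mm wide, 95 mm tall. Origin at its underside's centre.
- bowl: Bystander, to be left alone: tan bowl, 120 mm wide, 55 mm tall. Origin at its underside's centre.
- jar: Bystander, to be left alone: closed glass jar with steel cap, 70 mm wide, 100 mm tall. Origin at its underside's centre.
- can: Bystander, to be left alone: plain steel can, 66 mm wide, 100 mm tall. Origin at its underside's centre.
- brush: Bystander, to be left alone: dish brush lying on the counter. Origin at its underside's centre.
- spoon: Bystander, to be left alone: wooden spoon lying on the counter. Origin at its underside's centre.
Not all that is in view belongs to the job. There is more than one size of the level; the one meant has the size given above.

How it is judged:
By the outcome, as a careful person would: the job done as asked, in the order asked, and still so for the second after the job is handed in, while the arm keeps its last pose, push and grip.
It also fails if it takes over 72 s, if anything falls off the work surface, if the arm or the gripper's body presses on something with over 40 N, if the wrist force passes 120 N, or if a joint passes its speed limit or range.

### The arm

A 7-joint arm with a two-finger parallel gripper is mounted at the origin on the work surface. World frame = base frame: x ahead of the robot, y to its left, z up, the work surface at z = 0. Lengths are in m, angles in rad, forces in N, time in s.
With the tool pointing down it reaches from about 0.425 to 0.925 m from the base axis. Payload 6.8 kg.
Tool frame: the origin (TCP) lies between the finger pads; the fingertips stand 11 mm ahead of it and the grasp point (between the pads) lies 8 mm behind it; z points along the fingers, y is the line along which they close (so a half turn about z gives the same grasp; the last joint's range is limited). The gripper opens to 85 mm and grips with 20 to 120 N. Pads are 22 mm wide; open, the fingers measure 114 mm over their backs; the gripper's body (76 mm by 85 mm) begins 54 mm behind the grasp point. The pads swing forward as they close: fully open they stand 13 mm farther back than shut.
Start: joints at [-1.325, 0.477, 0.022, 1.555, -0.011, 1.109, -0.083], TCP at [0.234, 0.633, 0.242] pointing down, gripper open.
Joint ranges: [-2.96, 2.96], [-0.34, 2.1], [-1.41, 1.46], [0.24, 2.44], [-1.37, 4.51], [0.17, 1.92], [-2.96, 2.96]. Speed limits (rad/s): [2.39, 2.39, 3.14, 3.14, 3.14, 3.14, 3.14].

### API

Orientations are given as a rotation vector (axis times angle).
In Python, from bench import r gives the robot as it stands.
- The arm moves only by the tool send_rows, never from a script. Its argument "deltas" is a list of rows, each an object of numbers: "dx", "dy", "dz": the shift along the world's x, y, z in mm; "rx", "ry", "rz": the turn, a rotation vector about the world's x, y, z in degrees. A call has 1 to 5 rows; each row is the pose to reach, as a shift and turn from the pose commanded when the call began; what a row does not reach only later rows make up. A row lasts 1/12 s, in which the tool goes at most 41.7 mm and 7.16 degrees, less where a joint would pass 70% of its speed; a pose out of reach is approached as far as the arm can. A call with a gripper value outside its range is refused whole. "jaw" is the finger opening in mm, from 0 to 85.4, set as the call begins (left out, the last holds). The fingers move at their own pace and stop on an object; "newtons" is the grip in N (left out, the last holds). Time passes only in rows, so rows that repeat a pose let the fingers close. It gives the time, the measured TCP pose, the force, the opening and the grip force at its end, in the units of the state.
- r.get_obs(): the state, without advancing time (a new reading comes with each control period).
- r.grab_frame(name): name is "scene" or "top" or "wrist"; returns a dict with "frame" (400x640x3 uint8, blue, green, red), "z_map" (400x640 float32, m along the optical axis (not along the pixel's ray), 0 where there is no reading), "vertical_fov" (degrees; the focal length in pixels is half the picture's height over the tangent of half this angle, whatever the lens; pixels are square), "cx", "cy" (the principal point, pixels), "xyz" and "orientation" of the camera in the world. Camera axes: x right, y down, z forward; pixel columns grow to the right and rows downward; lengths in m; the calibration is good to about 2 mm. A picture is of the moment at which its call begins.
- r.hand_in(): hands the job in; it is judged then, once.
The state is a dict: "clock": time; "joints": joint angles; "qvel": joint speeds; "tau": joint torques, N m; "tcp_pos": TCP position; "orientation": TCP orientation; "contact_force": force on the tool from outside, world axes, zero at the start; "moment": the same for the moment, N m; "grip_width": finger opening in m; "gripper_force": force on a finger pad.
Only numpy, scipy, OpenCV 4.12 (cv2) and the standard library are available. Lean on these libraries where they do the work, as an engineer would, in place of code of your own. Each camera call takes 0.05 s, during which the arm holds its last target. There are 200 camera calls.

## Working session

There is one attempt and no reset: what is moved stays moved. The work goes in short steps, Python scripts to look and compute and a tool call to move; the robot and the scene stay as the last step left them, time stands still between calls to the robot, and variables do not carry over. Pictures are saved under pics/ and viewed, at most 10 in all, crops included, and the job is handed in when it is done.

Besides the shell and the picture viewer there is one more tool, called after ">>>" as a command line: name --argument value ..., lists and objects as JSON in quotes. send_rows: Moves the arm, as the interface text tells. Its arguments: {"type":"object","properties":{"deltas":{"type":"array","items":{"type":"object","properties":{"dx":{"type":"number"},"dy":{"type":"number"},"dz":{"type":"number"},"rx":{"type":"number"},"ry":{"type":"number"},"rz":{"type":"number"}}}},"jaw":{"type":"number"},"newtons":{"type":"number"}},"required":["deltas"]}

```bash
ls; mkdir -p pics; cat > h.py <<'E'
import numpy as np, cv2
from scipy.spatial.transform import Rotation as R
from bench import r
def grab(n,save=None):
    f=r.grab_frame(n)
    if save: cv2.imwrite('pics/'+save,f['frame']); np.savez('pics/'+save[:-4]+'.npz',**{k:np.array(v) for k,v in f.items()})
    return f
def load(s): return dict(np.load('pics/'+s+'.npz'))
def cam(f):
    o=np.array(f['orientation']); 
    return R.from_rotvec(o).as_matrix() if o.size==3 else o.reshape(3,3)
def foc(f): return 200/np.tan(np.radians(float(f['vertical_fov']))/2)
def p3(f,u,v,z=None,plane=None):
    F=foc(f); d=np.array([(u-f['cx'])/F,(v-f['cy'])/F,1.]); M=cam(f); t=np.array(f['xyz'])
    if plane is not None:
        w=M@d; return t+w*(plane-t[2])/w[2]
    if z is None: z=f['z_map'][int(round(v)),int(round(u))]
    return M@(d*z)+t
def cloud(f):
    v,u=np.mgrid[0:400,0:640]; F=foc(f); z=f['z_map']
    P=np.stack([(u-f['cx'])/F*z,(v-f['cy'])/F*z,z],-1); return P@cam(f).T+np.array(f['xyz'])
E
python3 - <<'E'
from h import *
a=grab('scene','s0.png');b=grab('top','t0.png')
cv2.imwrite('pics/both.png',cv2.resize(np.vstack([a['frame'],b['frame']]),(750,938))[:,:])
for f in(a,b):print(f['xyz'],f['orientation'],f['vertical_fov'],f['cx'],f['cy'])
print(r.get_obs())
E
```

```text
pics
[1.24839873 0.86079822 0.99506099] [-0.88175651 -2.44223407  1.16244562] 50.04809104619414 331.1126121610374 202.23482604416424
[ 0.2771378  -0.00763621  1.36281493] [-2.11904813  2.13746347 -0.17226375] 52.200917125351744 318.3135735005737 201.03063575880418
{'clock': 0.1, 'joints': array([-1.32508981,  0.47774106,  0.02233426,  1.55632182, -0.01152055,
        1.10928981, -0.08312394]), 'qvel': array([ 0.00114381, -0.0027091 , -0.00014193, -0.00166974, -0.00133373,
       -0.00064861, -0.00200424]), 'tau': array([ 4.22593599e-03, -5.97763789e+01,  1.61361180e+00, -2.81952453e+01,
        1.28676192e-02,  5.00307462e-03,  2.39227074e-05]), 'tcp_pos': array([0.23369224, 0.63272327, 0.2414199 ]), 'orientation': array([-5.52838110e-01, -3.09237206e+00,  2.54619722e-03]), 'contact_force': array([-0.2430516 , -0.30421116,  0.08138059]), 'moment': array([-0.0067253 ,  0.00730875, -0.00483046]), 'gripper_force': 0.0, 'grip_width': 0.08567177806352465}
```

View pics/t0.png

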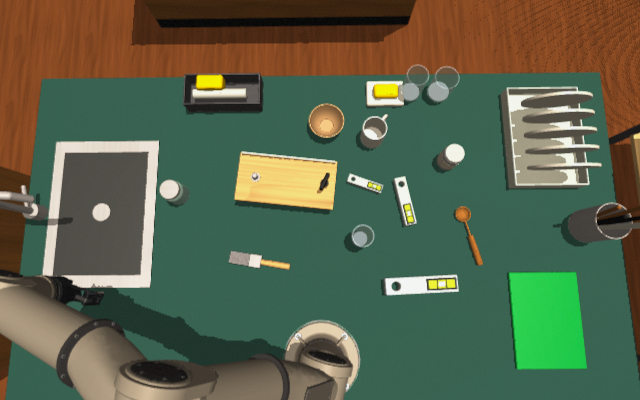

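View pics/s0.png

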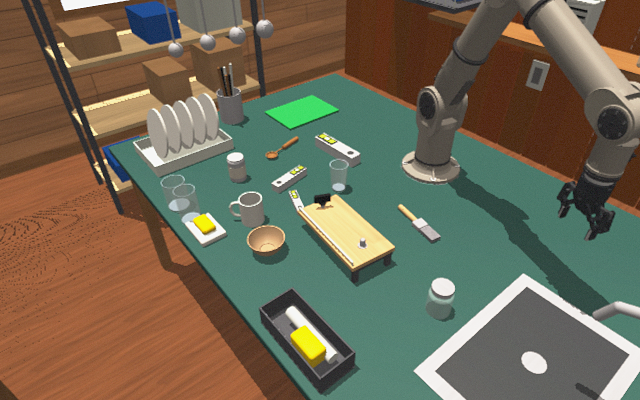

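Top view: board at (236–337, 153–209) with spigot (255,177) and wing (323,183). Three levels: small (365,183), medium (404,201), large (421,285); the medium one is about 50 px ≈ 160 mm. I'll enlarge that area next.

```bash
python3 - <<'E'
from h import *
b=load('t0')
c=b['frame'][145:245,230:430]
cv2.imwrite('pics/c1.png',cv2.resize(c,(800,400),interpolation=cv2.INTER_CUBIC))
P=cloud(b)
# level top pixels: z 25-38mm in region
m=np.zeros((400,640),bool); m[170:235,385:425]=1
m&=(P[...,2]>.02)&(P[...,2]<.045)
n,l,st,_=cv2.connectedComponentsWithStats(m.astype(np.uint8))
for i in range(1,n):
    if st[i,4]>50:
        q=P[l==i]; print(st[i],q.mean(0),cv2.minAreaRect((q[:,:2]*1000).astype(np.float32)))
for u,v in((240,160),(240,195),(330,165),(330,203),(285,180),(255,177),(323,183),(300,300)): print(u,v,p3(b,u,v))
m=np.zeros((400,640),bool); m[140:220,225:345]=1
m&=(P[...,2]>.055)&(P[...,2]<.084)
q=P[m];print(cv2.minAreaRect((q[:,:2]*1000).astype(np.float32)))
A=np.c_[q[:,:2],np.ones(len(q))];print(np.linalg.lstsq(A,q[:,2],rcond=None)[0])
m=np.zeros((400,640),bool); m[160:210,305:340]=1
m&=(P[...,2]>.105);q=P[m];print('wing',len(q),q.mean(0),cv2.minAreaRect((q[:,:2]*1000).astype(np.float32)))
E
```

```text
[394 177  23  49 525] [ 0.50107372 -0.28316697  0.03133378] ((505.3176574707031, -282.9313049316406), (160.5160369873047, 37.683692932128906), 11.201062202453613)
240 160 [0.63835439 0.25848053 0.07082145]
240 195 [0.52141748 0.25524432 0.07253011]
330 165 [ 0.61741927 -0.03582     0.07464057]
330 203 [ 0.49283797 -0.0343109   0.07082458]
285 180 [0.57035465 0.1108283  0.06849975]
255 177 [0.57438684 0.20368495 0.09804958]
323 183 [ 0.54738069 -0.01230459  0.12257676]
300 300 [0.18593559 0.06564286 0.00387994]
((567.56005859375, 107.96014404296875), (320.33624267578125, 159.3886260986328), 83.81902313232422)
[0.00659543 0.01747163 0.06572031]
wing 81 [ 0.52978607 -0.01589877  0.22706603] ((429.3955383300781, -7.035970687866211), (25.671464920043945, 303.4338073730469), 85.3899917602539)
```

View pics/c1.png

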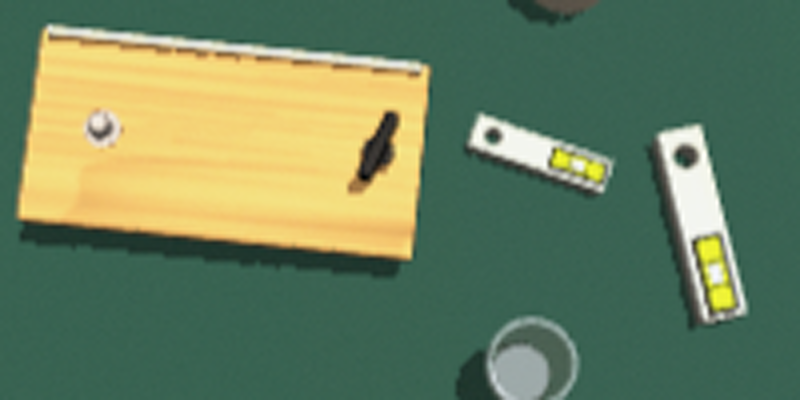

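Enlarged: the medium level has its hole at crop (685,155) and vial at (715,270). Spigot top is at (100,122). Wing runs from (390,115) to (365,185), centred near (378,150). I'll compute positions while starting the swing.

```bash
python3 - <<'E'
from h import *
b=load('t0')
c=lambda u,v,z:p3(b,230+(u+.5)/4-.5,145+(v+.5)/4-.5,plane=z)
h=c(685,155,.032);v=c(715,272,.034);d=(v-h)[:2];print('hole',h,'vial',v,np.linalg.norm(d),np.degrees(np.arctan2(d[1],d[0])))
print('spigot top',c(100,122,.098)); print('wing',c(378,150,.122),c(390,115,.122),c(365,185,.122))
e=c(428,68,.07)-c(48,30,.07);print('board',np.linalg.norm(e),np.degrees(np.arctan2(e[1],e[0])))
e=c(412,260,.07)-c(18,218,.07);print(np.linalg.norm(e),np.degrees(np.arctan2(e[1],e[0])))
E
```

```text
hole [ 0.56326856 -0.27162356  0.032     ] vial [ 0.46455538 -0.29165142  0.034     ] 0.10072441573773706 -168.5309678107127
spigot top [0.58053088 0.20500222 0.098     ]
wing [ 0.55025263 -0.0158307   0.122     ] [ 0.57808146 -0.02547518  0.122     ] [ 0.52263349 -0.00548201  0.122     ]
board 0.31367253313547916 -96.49636163378688
0.3190194193912706 -96.6879592074053
```

>>> send_rows --deltas '[{"dx": 33,"dy": -21,"rz": -5},{"dx": 65,"dy": -42,"rz": -10},{"dx": 98,"dy": -64,"rz": -15},{"dx": 130,"dy": -85,"rz": -20},{"dx": 163,"dy": -106,"rz": -25}]'

```text
$.deltas[0]: bad value
```

```bash
python3 -c "
from h import *
o=r.get_obs();print(o['joints'],o['tcp_pos'],o['orientation'])"
```

```text
[-1.32508981  0.47774106  0.02233426  1.55632182 -0.01152055  1.10928981
 -0.08312394] [0.23369224 0.63272327 0.2414199 ] [-5.52838110e-01 -3.09237206e+00  2.54619722e-03]
```

>>> send_rows --deltas '[{"dx": 33,"dy": -21,"dz": 0,"rx": 0,"ry": 0,"rz": -5},{"dx": 65,"dy": -42,"dz": 0,"rx": 0,"ry": 0,"rz": -10},{"dx": 98,"dy": -64,"dz": 0,"rx": 0,"ry": 0,"rz": -15},{"dx": 130,"dy": -85,"dz": 0,"rx": 0,"ry": 0,"rz": -20},{"dx": 163,"dy": -106,"dz": 0,"rx": 0,"ry": 0,"rz": -25}]'

```text
clock: 0.52
tcp_pos: [0.3979, 0.5258, 0.242]
orientation: [-1.215, -2.897, 0.001]
contact_force: [1.0, 0.5, 0.3]
grip_width: 0.085
gripper_force: 0.0
```

```bash
python3 -c "
from h import *
o=r.get_obs();print(o['joints'],o['tcp_pos'],o['orientation'])"
```

```text
[-1.13263648  0.45375537  0.16042849  1.60356778 -0.07907662  1.091398
 -0.17492342] [0.39788646 0.52577331 0.24196075] [-1.21477523e+00 -2.89699989e+00  1.17341002e-03]
```

>>> send_rows --deltas '[{"dx": 25,"dy": -28,"dz": 0,"rx": 0,"ry": 0,"rz": -5},{"dx": 50,"dy": -56,"dz": 0,"rx": 0,"ry": 0,"rz": -10},{"dx": 75,"dy": -84,"dz": 0,"rx": 0,"ry": 0,"rz": -15},{"dx": 100,"dy": -112,"dz": 0,"rx": 0,"ry": 0,"rz": -20},{"dx": 125,"dy": -140,"dz": 0,"rx": 0,"ry": 0,"rz": -25}]'

```text
clock: 0.93
tcp_pos: [0.5226, 0.3855, 0.242]
orientation: [-1.813, -2.565, 0.001]
contact_force: [0.3, 0.4, -0.2]
grip_width: 0.0853
gripper_force: 0.0
```

>>> send_rows --deltas '[{"dx": 14,"dy": -34,"dz": 0,"rx": 0,"ry": 0,"rz": -5},{"dx": 28,"dy": -69,"dz": 0,"rx": 0,"ry": 0,"rz": -10},{"dx": 42,"dy": -103,"dz": 0,"rx": 0,"ry": 0,"rz": -15},{"dx": 56,"dy": -138,"dz": 0,"rx": 0,"ry": 0,"rz": -20},{"dx": 70,"dy": -172,"dz": 0,"rx": 0,"ry": 0,"rz": -25}]'

```text
clock: 1.35
tcp_pos: [0.592, 0.2132, 0.242]
orientation: [-2.326, -2.112, 0.001]
contact_force: [-0.1, 0.3, -1.3]
grip_width: 0.0852
gripper_force: 0.0
```

>>> send_rows --deltas '[{"dx": 5,"dy": -35,"dz": 0,"rx": 0,"ry": 0,"rz": -5},{"dx": 11,"dy": -71,"dz": 0,"rx": 0,"ry": 0,"rz": -10},{"dx": 16,"dy": -106,"dz": 0,"rx": 0,"ry": 0,"rz": -15},{"dx": 22,"dy": -142,"dz": 0,"rx": 0,"ry": 0,"rz": -20},{"dx": 27,"dy": -177,"dz": 0,"rx": 0,"ry": 0,"rz": -25}]'

```text
clock: 1.77
tcp_pos: [0.6186, 0.0364, 0.242]
orientation: [-2.728, -1.558, 0.001]
contact_force: [0.3, -0.2, -0.1]
grip_width: 0.0856
gripper_force: 0.0
```

>>> send_rows --deltas '[{"dx": -7,"dy": -35,"dz": 0,"rx": 0,"ry": 0,"rz": -5},{"dx": -14,"dy": -69,"dz": 0,"rx": 0,"ry": 0,"rz": -10},{"dx": -20,"dy": -104,"dz": 0,"rx": 0,"ry": 0,"rz": -15},{"dx": -27,"dy": -138,"dz": 0,"rx": 0,"ry": 0,"rz": -20},{"dx": -34,"dy": -173,"dz": 0,"rx": 0,"ry": 0,"rz": -25}]'

```text
clock: 2.18
tcp_pos: [0.5841, -0.136, 0.242]
orientation: [-3.0, -0.932, 0.001]
contact_force: [0.7, -0.1, 0.1]
grip_width: 0.0854
gripper_force: 0.0
```

>>> send_rows --deltas '[{"dx": -15,"dy": -36,"dz": -8,"rx": 0,"ry": 0,"rz": -6},{"dx": -30,"dy": -72,"dz": -16,"rx": 0,"ry": 0,"rz": -12},{"dx": -45,"dy": -108,"dz": -24,"rx": 0,"ry": 0,"rz": -18},{"dx": -60,"dy": -144,"dz": -32,"rx": 0,"ry": 0,"rz": -23},{"dx": -60,"dy": -144,"dz": -32,"rx": 0,"ry": 0,"rz": -23}]'

```text
clock: 2.6
tcp_pos: [0.5188, -0.2868, 0.2095]
orientation: [3.124, 0.296, -0.006]
contact_force: [-0.7, -0.6, 1.3]
grip_width: 0.0855
gripper_force: 0.0
```

```bash
python3 -c "
from h import *
o=r.get_obs();print(o['joints'],o['tcp_pos'],o['orientation']);f=grab('wrist','w1.png')
print(f['xyz'],f['cx'],f['cy'],foc(f))
M=R.from_rotvec(o['orientation']).as_matrix();print(np.degrees(np.arctan2(M[1,1],M[0,1])))
P=cloud(f);m=(P[...,2]>.024)&(P[...,2]<.04);n,l,st,_=cv2.connectedComponentsWithStats(m.astype(np.uint8))
for i in range(1,n):
    if st[i,4]>500:
        q=P[l==i]; print(st[i],q.mean(0),cv2.minAreaRect((q[:,:2]*1000).astype(np.float32)))
"
```

```text
[-0.20491745  0.4819727   0.81800297  1.83048728 -0.40533499  1.00757656
 -0.60364917] [ 0.51879742 -0.28683199  0.20953216] [ 3.12413008  0.29596077 -0.00621202]
[ 0.58668878 -0.27420514  0.33958752] 315.08820973386037 191.55734872646025 285.6195427894405
-79.17622859329467
[ 290  111   35  140 4199] [ 0.50862567 -0.28251666  0.03126129] ((506.5000915527344, -282.6096496582031), (160.1788330078125, 35.52919387817383), 11.324406623840332)
```

View pics/w1.png

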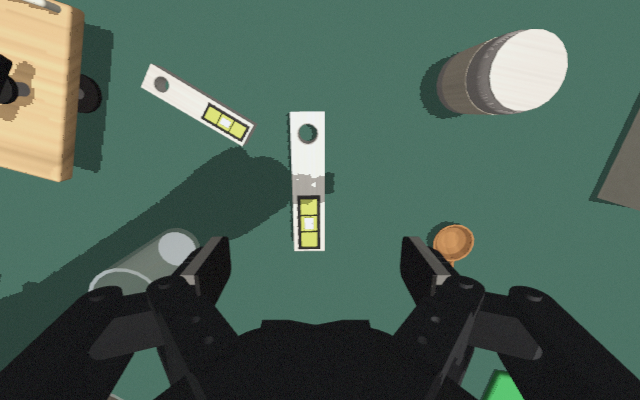

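Wrist view: the medium level runs from (307,111) to (309,250), hole at (308,133), squarely between the open fingers and clear of everything. Descending.

>>> send_rows --deltas '[{"dx": -1,"dy": 0,"dz": -30,"rx": 0,"ry": 0,"rz": 0},{"dx": -1,"dy": 0,"dz": -60,"rx": 0,"ry": 0,"rz": 0},{"dx": -1,"dy": 0,"dz": -90,"rx": 0,"ry": 0,"rz": 0},{"dx": -1,"dy": 0,"dz": -120,"rx": 0,"ry": 0,"rz": 0},{"dx": -1,"dy": 0,"dz": -140,"rx": 0,"ry": 0,"rz": 0}]' --jaw 62

```text
clock: 3.07
tcp_pos: [0.5235, -0.2764, 0.0674]
orientation: [-3.122, -0.325, 0.004]
contact_force: [0.1, -0.9, -1.2]
grip_width: 0.0617
gripper_force: 0.0
```

```bash
cat > st.py <<'E'
from h import *
o=r.get_obs();M=R.from_rotvec(o['orientation']).as_matrix()
print(o['clock'],'tcp',np.round(o['tcp_pos']*1e3,1),'yaw',np.degrees(np.arctan2(M[1,1],M[0,1])).round(2),'zaxis',M[:,2].round(4),'F',o['contact_force'].round(1),'M',o['moment'].round(2),'w',round(o['grip_width']*1e3,1),o['gripper_force'],'j',o['joints'].round(2))
E
python3 st.py
```

```text
3.0667 tcp [ 523.5 -276.4   67.4] yaw -78.11 zaxis [-0.0025  0.0021 -1.    ] F [ 0.1 -0.9 -1.2] M [ 0.02 -0.05 -0.02] w 61.7 0.0 j [-0.1   0.66  0.66  1.92 -0.57  0.76 -0.47]
```

>>> send_rows --deltas '[{"dx": 0,"dy": 0,"dz": -20,"rx": 0,"ry": 0,"rz": -0.3},{"dx": 0,"dy": 0,"dz": -40,"rx": 0,"ry": 0,"rz": -0.3},{"dx": 0,"dy": 0,"dz": -53,"rx": 0,"ry": 0,"rz": -0.3},{"dx": 0,"dy": 0,"dz": -53,"rx": 0,"ry": 0,"rz": -0.3},{"dx": 0,"dy": 0,"dz": -53,"rx": 0,"ry": 0,"rz": -0.3}]'

```text
clock: 3.48
tcp_pos: [0.524, -0.2782, 0.0171]
orientation: [-3.125, -0.314, 0.001]
contact_force: [-0.5, 0.1, 0.6]
grip_width: 0.0615
gripper_force: 0.0
```

```bash
python3 st.py
```

```text
3.4833 tcp [ 524.  -278.2   17.1] yaw -78.51 zaxis [-8.e-04  6.e-04 -1.e+00] F [-0.5  0.1  0.6] M [ 0.   -0.04  0.05] w 61.5 0.0 j [-0.05  0.73  0.59  1.93 -0.64  0.68 -0.43]
```

>>> send_rows --deltas '[{"dx": 0,"dy": 0,"dz": 0,"rx": 0,"ry": 0,"rz": 0},{"dx": 0,"dy": 0,"dz": 0,"rx": 0,"ry": 0,"rz": 0},{"dx": 0,"dy": 0,"dz": 0,"rx": 0,"ry": 0,"rz": 0},{"dx": 0,"dy": 0,"dz": 0,"rx": 0,"ry": 0,"rz": 0},{"dx": 0,"dy": 0,"dz": 0,"rx": 0,"ry": 0,"rz": 0}]' --jaw 25 --newtons 50

```text
clock: 3.9
tcp_pos: [0.5249, -0.2791, 0.0188]
orientation: [3.125, 0.313, 0.004]
contact_force: [-1.5, 0.4, 6.3]
grip_width: 0.0352
gripper_force: 51.6
```

```bash
python3 st.py
```

```text
3.9 tcp [ 524.9 -279.1   18.8] yaw -78.57 zaxis [ 2.4e-03 -5.0e-04 -1.0e+00] F [-1.5  0.4  6.3] M [ 0.26  0.18 -0.09] w 35.2 51.58125936985016 j [-0.05  0.73  0.59  1.93 -0.64  0.68 -0.43]
```

Gripped. The width of 35.2 mm matches the level. Lift and carry.

>>> send_rows --deltas '[{"dx": 0,"dy": 0,"dz": 30,"rx": 0,"ry": 0,"rz": 0},{"dx": 0,"dy": 0,"dz": 65,"rx": 0,"ry": 0,"rz": 0},{"dx": 0,"dy": 0,"dz": 100,"rx": 0,"ry": 0,"rz": 0},{"dx": 0,"dy": 0,"dz": 135,"rx": 0,"ry": 0,"rz": 0},{"dx": 0,"dy": 0,"dz": 170,"rx": 0,"ry": 0,"rz": 0}]'

```text
clock: 4.32
tcp_pos: [0.5233, -0.2786, 0.189]
orientation: [-3.126, -0.312, 0.0]
contact_force: [0.6, 0.3, -0.7]
grip_width: 0.035
gripper_force: 51.4
```

>>> send_rows --deltas '[{"dx": 6,"dy": 25,"dz": 0,"rx": 0,"ry": 0,"rz": 4.8},{"dx": 12,"dy": 50,"dz": 0,"rx": 0,"ry": 0,"rz": 9.6},{"dx": 18,"dy": 75,"dz": 0,"rx": 0,"ry": 0,"rz": 14.4},{"dx": 24,"dy": 100,"dz": 0,"rx": 0,"ry": 0,"rz": 19.2},{"dx": 30,"dy": 125,"dz": 0,"rx": 0,"ry": 0,"rz": 24}]'

```text
clock: 4.73
tcp_pos: [0.5537, -0.1524, 0.1876]
orientation: [-2.99, -0.962, -0.001]
contact_force: [0.6, -0.3, -2.2]
grip_width: 0.0347
gripper_force: 51.4
```

>>> send_rows --deltas '[{"dx": 2,"dy": 25,"dz": 0,"rx": 0,"ry": 0,"rz": 4.8},{"dx": 4,"dy": 50,"dz": 0,"rx": 0,"ry": 0,"rz": 9.6},{"dx": 6,"dy": 75,"dz": 0,"rx": 0,"ry": 0,"rz": 14.4},{"dx": 8,"dy": 100,"dz": 0,"rx": 0,"ry": 0,"rz": 19.2},{"dx": 10,"dy": 125,"dz": 0,"rx": 0,"ry": 0,"rz": 24}]'

```text
clock: 5.15
tcp_pos: [0.5634, -0.0276, 0.1875]
orientation: [-2.725, -1.563, -0.0]
contact_force: [0.0, -0.0, -2.3]
grip_width: 0.0351
gripper_force: 51.5
```

>>> send_rows --deltas '[{"dx": 1,"dy": 31,"dz": 0,"rx": 0,"ry": 0,"rz": 6},{"dx": 2,"dy": 62,"dz": 0,"rx": 0,"ry": 0,"rz": 12},{"dx": 3,"dy": 93,"dz": 0,"rx": 0,"ry": 0,"rz": 18},{"dx": 3,"dy": 126,"dz": 0,"rx": 0,"ry": 0,"rz": 24},{"dx": 3,"dy": 126,"dz": 0,"rx": 0,"ry": 0,"rz": 24}]'

```text
clock: 5.57
tcp_pos: [0.5662, 0.1061, 0.1872]
orientation: [-2.327, -2.105, -0.005]
contact_force: [0.7, 1.8, -2.1]
grip_width: 0.0352
gripper_force: 51.4
```

>>> send_rows --deltas '[{"dx": 0,"dy": 0,"dz": 0,"rx": 0,"ry": 0,"rz": 0},{"dx": 0,"dy": 0,"dz": 0,"rx": 0,"ry": 0,"rz": 0},{"dx": 0,"dy": 0,"dz": 0,"rx": 0,"ry": 0,"rz": 0}]'

```text
clock: 5.82
tcp_pos: [0.5667, 0.0956, 0.1874]
orientation: [2.348, 2.087, -0.001]
contact_force: [0.0, -0.3, -2.3]
grip_width: 0.0352
gripper_force: 51.4
```

```bash
python3 st.py; python3 - <<'E'
from h import *
f=grab('wrist','w2.png');cv2.imwrite('pics/w2b.png',cv2.resize(f['frame'],(800,500)))
P=cloud(f)
for lo,hi in((.155,.25),(.085,.105),(.055,.084)):
    m=(P[...,2]>lo)&(P[...,2]<hi);n,l,st,_=cv2.connectedComponentsWithStats(m.astype(np.uint8))
    for i in range(1,n):
        if st[i,4]>30:
            q=P[l==i]; print(lo,st[i],q.mean(0).round(4),cv2.minAreaRect((q[:,:2]*1000).astype(np.float32)))
E
```

```text
5.8167 tcp [566.7  95.6 187.4] yaw -6.72 zaxis [-1.e-04 -7.e-04 -1.e+00] F [ 0.  -0.3 -2.3] M [ 0.02 -0.02 -0.01] w 35.2 51.38152241706848 j [-0.63  0.4   0.45  1.88 -0.21  0.91 -0.19]
0.155 [  109   127   414   260 33465] [0.5688 0.1064 0.2176] ((571.6013793945312, 103.67293548583984), (98.46289825439453, 98.21392822265625), 43.59086608886719)
0.085 [ 396    0   29  271 2017] [0.6473 0.1407 0.0881] ((645.8689575195312, 122.07306671142578), (215.06942749023438, 6.989225387573242), 83.67366027832031)
0.085 [303  31  25  30 575] [0.5807 0.2067 0.0971] ((580.7543334960938, 207.59605407714844), (17.253803253173828, 17.560039520263672), 40.74357223510742)
0.055 [  210     0   206   262 34346] [0.5743 0.1698 0.0721] ((570.3653564453125, 133.68319702148438), (221.32156372070312, 156.06600952148438), 83.66561126708984)
0.055 [624   0  16  27 337] [0.8363 0.2078 0.06  ] ((836.6656494140625, 207.24752807617188), (9.720426559448242, 22.252426147460938), 25.385915756225586)
0.055 [297 161  39  29 835] [0.5696 0.1093 0.0709] ((570.04296875, 109.71823120117188), (29.04900360107422, 29.233558654785156), 38.17997360229492)
0.055 [269 292  10  28 158] [ 0.511  -0.0269  0.0683] ((510.8082580566406, -22.193649291992188), (33.95505142211914, 9.459625244140625), 81.64122009277344)
0.055 [352 292  11  28 176] [ 0.5944 -0.0361  0.0682] ((595.6204833984375, -32.08180618286133), (32.83856964111328, 9.803415298461914), 83.41156005859375)
0.055 [162 368  30  23 175] [ 0.391  -0.1004  0.0682] ((391.2606506347656, -100.17865753173828), (4.577857971191406, 19.469118118286133), 73.86748504638672)
0.055 [456 379  22  19  84] [ 0.708  -0.1537  0.0672] ((707.5005493164062, -153.85653686523438), (13.49144458770752, 3.364114761352539), 48.836830139160156)
```

View pics/w2b.png

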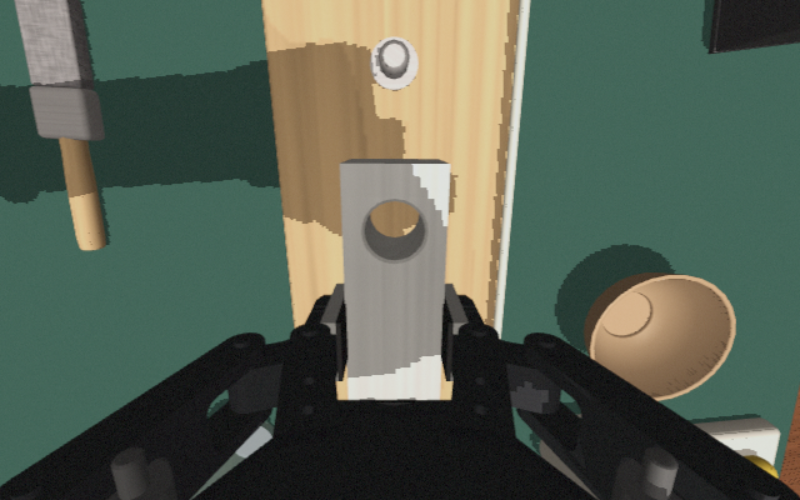

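Wrist view: the spigot tip is at (393,56), its base ring spans 372–418. The level's upper hole rim is centred at (395,230), and the level lies parallel to the board.

```bash
python3 - <<'E'
from h import *
f=load('w2');P=cloud(f)
k=lambda u,v,z:p3(f,(u+.5)/1.25-.5,(v+.5)/1.25-.5,plane=z)
print('ztop level',[P[int(v/1.25),int(u/1.25),2].round(4) for u,v in((395,180),(355,230),(435,230),(395,300),(395,340))])
print('spig z',P[40:50,310:320,2].max(), 'tip',k(393.5,56,.0985))
print('base',k(394.5,63,.078))
print('hole',k(395,230,.2005), 'sides at hole row',k(341.5,230,.2005),k(449.5,230,.2005),k(338,390,.2005),k(451.5,390,.2005))
q=P[(P[...,2]>.06)&(P[...,2]<.08)&(np.abs(P[...,0]-.57)<.05)&(P[...,1]>.13)]
A=np.c_[q[:,0]-.58,q[:,1]-.205,np.ones(len(q))];print(np.linalg.lstsq(A,q[:,2],rcond=None)[0])
E
```

```text
ztop level [np.float64(0.2001), np.float64(0.1983), np.float64(0.1998), np.float64(0.1999), np.float64(0.1993)]
spig z 0.10080451673185367 tip [0.58039326 0.20728275 0.0985    ]
base [0.58102749 0.20752343 0.078     ]
hole [0.5722084  0.13337068 0.2005    ] sides at hole row [0.55423696 0.13549521 0.2005    ] [0.59052019 0.13120593 0.2005    ] [0.54292556 0.07269215 0.2005    ] [0.5864692  0.06752591 0.2005    ]
[0.00378812 0.01905894 0.07283977]
```

>>> send_rows --deltas '[{"dx": 3,"dy": 25,"dz": 0,"rx": 0.3,"ry": 0,"rz": 0},{"dx": 6,"dy": 50,"dz": -5,"rx": 0.6,"ry": 0,"rz": 0},{"dx": 8.4,"dy": 73.6,"dz": -20,"rx": 1,"ry": 0,"rz": 0},{"dx": 8.4,"dy": 73.6,"dz": -40,"rx": 1,"ry": 0,"rz": 0},{"dx": 8.4,"dy": 73.6,"dz": -60,"rx": 1,"ry": 0,"rz": 0}]'

```text
clock: 6.28
tcp_pos: [0.5758, 0.1719, 0.127]
orientation: [-2.334, -2.083, -0.021]
contact_force: [0.5, -1.1, -1.7]
grip_width: 0.0353
gripper_force: 51.4
```

>>> send_rows --deltas '[{"dx": 0,"dy": 0,"dz": 0,"rx": 0,"ry": 0,"rz": 0},{"dx": 0,"dy": 0,"dz": 0,"rx": 0,"ry": 0,"rz": 0},{"dx": 0,"dy": 0,"dz": 0,"rx": 0,"ry": 0,"rz": 0}]'

```text
clock: 6.53
tcp_pos: [0.5761, 0.1698, 0.1283]
orientation: [-2.338, -2.08, -0.02]
contact_force: [0.4, -0.4, -1.5]
grip_width: 0.0352
gripper_force: 51.4
```

>>> send_rows --deltas '[{"dx": 0,"dy": 0,"dz": -4,"rx": 0,"ry": 0,"rz": 0},{"dx": 0,"dy": 0,"dz": -8,"rx": 0,"ry": 0,"rz": 0},{"dx": 0,"dy": 0,"dz": -12,"rx": 0,"ry": 0,"rz": 0},{"dx": 0,"dy": 0,"dz": -15,"rx": 0,"ry": 0,"rz": 0},{"dx": 0,"dy": 0,"dz": -16,"rx": 0,"ry": 0,"rz": 0}]'

```text
clock: 6.95
tcp_pos: [0.5749, 0.1707, 0.1108]
orientation: [-2.335, -2.082, -0.017]
contact_force: [-0.0, 0.0, -2.6]
grip_width: 0.0349
gripper_force: 51.4
```

```bash
python3 st.py
```

```text
6.95 tcp [574.9 170.7 110.8] yaw -6.57 zaxis [-7.000e-04  1.730e-02 -9.999e-01] F [-0.   0.  -2.6] M [ 0.03  0.06 -0.04] w 34.9 51.41533076763153 j [-0.67  0.53  0.38  1.87 -0.29  0.79 -0.24]
```

>>> send_rows --deltas '[{"dx": 0,"dy": 0,"dz": -4,"rx": 0,"ry": 0,"rz": 0},{"dx": 0,"dy": 0,"dz": -8,"rx": 0,"ry": 0,"rz": 0},{"dx": 0,"dy": 0,"dz": -12,"rx": 0,"ry": 0,"rz": 0},{"dx": 0,"dy": 0,"dz": -16,"rx": 0,"ry": 0,"rz": 0},{"dx": 0,"dy": 0,"dz": -16,"rx": 0,"ry": 0,"rz": 0}]'

```text
clock: 7.37
tcp_pos: [0.5746, 0.1707, 0.0943]
orientation: [-2.335, -2.081, -0.016]
contact_force: [0.2, -0.5, -1.7]
grip_width: 0.0352
gripper_force: 51.3
```

```bash
python3 st.py
```

```text
7.3667 tcp [574.6 170.7  94.3] yaw -6.57 zaxis [-0.0015  0.0169 -0.9999] F [ 0.2 -0.5 -1.7] M [ 0.08  0.04 -0.01] w 35.2 51.32836103439331 j [-0.66  0.55  0.37  1.88 -0.31  0.76 -0.23]
```

>>> send_rows --deltas '[{"dx": 0,"dy": 0,"dz": -1,"rx": 0,"ry": 0,"rz": 0},{"dx": 0,"dy": 0,"dz": -2,"rx": 0,"ry": 0,"rz": 0},{"dx": 0,"dy": 0,"dz": -3,"rx": 0,"ry": 0,"rz": 0},{"dx": 0,"dy": 0,"dz": -3,"rx": 0,"ry": 0,"rz": 0}]'

```text
clock: 7.7
tcp_pos: [0.5754, 0.1709, 0.0923]
orientation: [-2.336, -2.082, -0.019]
contact_force: [0.7, 0.4, -2.4]
grip_width: 0.0354
gripper_force: 51.5
```

```bash
python3 st.py
```

```text
7.7 tcp [575.4 170.9  92.3] yaw -6.58 zaxis [ 3.000e-04  1.760e-02 -9.998e-01] F [ 0.7  0.4 -2.4] M [ 0.07  0.   -0.03] w 35.4 51.45215570926666 j [-0.66  0.56  0.37  1.88 -0.31  0.75 -0.23]
```

>>> send_rows --deltas '[{"dx": 0,"dy": 0,"dz": -1,"rx": 0,"ry": 0,"rz": 0},{"dx": 0,"dy": 0,"dz": -2,"rx": 0,"ry": 0,"rz": 0},{"dx": 0,"dy": 0,"dz": -3,"rx": 0,"ry": 0,"rz": 0},{"dx": 0,"dy": 0,"dz": -3,"rx": 0,"ry": 0,"rz": 0}]'

```text
clock: 8.03
tcp_pos: [0.5755, 0.1709, 0.0921]
orientation: [-2.335, -2.081, -0.02]
contact_force: [-9.7, -1.5, 22.4]
grip_width: 0.0348
gripper_force: 54.4
```

```bash
python3 st.py
```

```text
8.0333 tcp [575.5 170.9  92.1] yaw -6.58 zaxis [ 0.      0.0191 -0.9998] F [-9.7 -1.5 22.4] M [-0.34  1.84  0.02] w 34.8 54.35955047607422 j [-0.66  0.56  0.37  1.88 -0.31  0.75 -0.23]
```

Seated (22 N on the board at the expected height). Release, rise, and go above the wing.

>>> send_rows --deltas '[{"dx": 0,"dy": 0,"dz": 3,"rx": 0,"ry": 0,"rz": 0},{"dx": 0,"dy": 0,"dz": 3,"rx": 0,"ry": 0,"rz": 0},{"dx": 0,"dy": 0,"dz": 3,"rx": 0,"ry": 0,"rz": 0},{"dx": 0,"dy": 0,"dz": 3,"rx": 0,"ry": 0,"rz": 0},{"dx": 0,"dy": 0,"dz": 8,"rx": 0,"ry": 0,"rz": 0}]' --jaw 56

```text
clock: 8.45
tcp_pos: [0.5745, 0.1706, 0.0964]
orientation: [-2.335, -2.081, -0.015]
contact_force: [0.3, 0.3, 1.2]
grip_width: 0.0559
gripper_force: 0.0
```

>>> send_rows --deltas '[{"dx": 0,"dy": 0,"dz": 15,"rx": 0,"ry": 0,"rz": 0},{"dx": 0,"dy": 0,"dz": 40,"rx": 0,"ry": 0,"rz": 0},{"dx": 0,"dy": 0,"dz": 70,"rx": -0.3,"ry": 0,"rz": 0},{"dx": 0,"dy": 0,"dz": 100,"rx": -0.6,"ry": 0,"rz": 3},{"dx": 0,"dy": 0,"dz": 115,"rx": -1,"ry": 0,"rz": 6}]'

```text
clock: 8.87
tcp_pos: [0.5768, 0.1708, 0.216]
orientation: [2.23, 2.211, 0.005]
contact_force: [1.4, -0.6, 0.7]
grip_width: 0.056
gripper_force: 0.0
```

>>> send_rows --deltas '[{"dx": -2,"dy": -16,"dz": 0,"rx": 0,"ry": 0,"rz": 7},{"dx": -5,"dy": -32,"dz": 0,"rx": 0,"ry": 0,"rz": 14},{"dx": -8,"dy": -50,"dz": 0,"rx": 0,"ry": 0,"rz": 21},{"dx": -10,"dy": -70,"dz": 0,"rx": 0,"ry": 0,"rz": 28},{"dx": -12,"dy": -90,"dz": 0,"rx": 0,"ry": 0,"rz": 35}]'

```text
clock: 9.28
tcp_pos: [0.563, 0.0801, 0.2125]
orientation: [-1.455, -2.784, 0.001]
contact_force: [0.1, 0.3, 0.9]
grip_width: 0.056
gripper_force: 0.0
```

>>> send_rows --deltas '[{"dx": -2,"dy": -20,"dz": 0,"rx": 0,"ry": 0,"rz": 7},{"dx": -5,"dy": -40,"dz": 0,"rx": 0,"ry": 0,"rz": 14},{"dx": -8,"dy": -60,"dz": 0,"rx": 0,"ry": 0,"rz": 21},{"dx": -10,"dy": -80,"dz": 0,"rx": 0,"ry": 0,"rz": 28},{"dx": -12,"dy": -97,"dz": 0,"rx": 0,"ry": 0,"rz": 35}]'

```text
clock: 9.7
tcp_pos: [0.5509, -0.0179, 0.2125]
orientation: [-0.553, -3.092, 0.002]
contact_force: [-0.2, -0.2, 0.5]
grip_width: 0.056
gripper_force: 0.0
```

>>> send_rows --deltas '[{"dx": 0,"dy": 0,"dz": 0,"rx": 0,"ry": 0,"rz": 0},{"dx": 0,"dy": 0,"dz": 0,"rx": 0,"ry": 0,"rz": 0},{"dx": 0,"dy": 0,"dz": 0,"rx": 0,"ry": 0,"rz": 0}]'

```text
clock: 9.95
tcp_pos: [0.5514, -0.0153, 0.2124]
orientation: [-0.564, -3.09, 0.0]
contact_force: [-0.2, 0.3, 0.2]
grip_width: 0.0558
gripper_force: 0.0
```

```bash
python3 st.py; python3 - <<'E'
from h import *
f=grab('wrist','w3.png');cv2.imwrite('pics/w3b.png',cv2.resize(f['frame'],(800,500)))
P=cloud(f)
m=(P[...,2]>.112)&(P[...,2]<.13);n,l,st,_=cv2.connectedComponentsWithStats(m.astype(np.uint8))
for i in range(1,n):
    if st[i,4]>30:
        q=P[l==i]; print(st[i],q.mean(0).round(4),cv2.minAreaRect((q[:,:2]*1000).astype(np.float32)))
E
```

```text
9.95 tcp [551.4 -15.3 212.4] yaw 69.3 zaxis [-2.e-04 -3.e-04 -1.e+00] F [-0.2  0.3  0.2] M [ 0.01 -0.05  0.04] w 55.8 0.0 j [-0.27  0.31  0.23  1.9  -0.08  0.94  1.2 ]
[309 168  20  66 947] [ 0.5544 -0.0143  0.1201] ((555.8482666015625, -14.823661804199219), (12.016043663024902, 55.24089431762695), 64.44602966308594)
```

View pics/w3b.png

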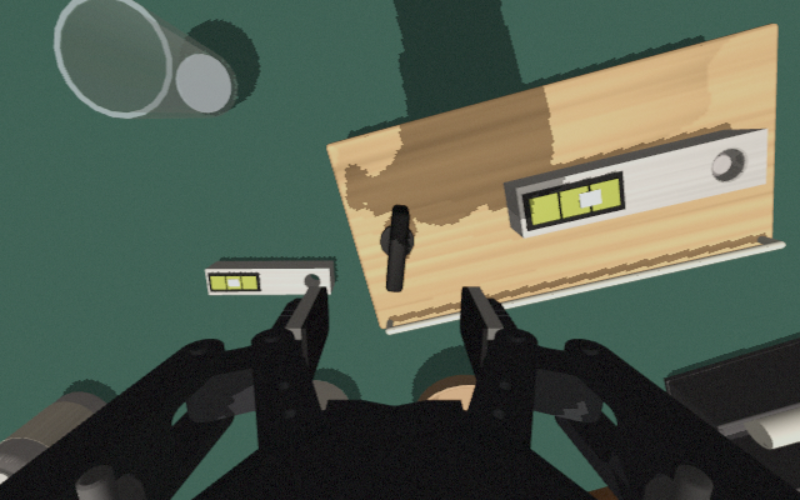

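Wrist view: the level lies flat, spigot visible in the hole at (728,164). The bubble is at (591,198), against a vial centre near (575,200), so it sits towards the spigot and about 1.1 rad is needed. The wing spans (400,207)–(395,290). Lowering onto the wing.

>>> send_rows --deltas '[{"dx": 4.4,"dy": 0.5,"dz": -25,"rx": 0,"ry": 0,"rz": -4.9},{"dx": 4.4,"dy": 0.5,"dz": -50,"rx": 0,"ry": 0,"rz": -4.9},{"dx": 4.4,"dy": 0.5,"dz": -75,"rx": 0,"ry": 0,"rz": -4.9},{"dx": 4.4,"dy": 0.5,"dz": -95,"rx": 0,"ry": 0,"rz": -4.9},{"dx": 4.4,"dy": 0.5,"dz": -106,"rx": 0,"ry": 0,"rz": -4.9}]' --jaw 40

```text
clock: 10.42
tcp_pos: [0.5544, -0.0141, 0.1039]
orientation: [-0.69, -3.061, 0.003]
contact_force: [-0.2, 0.7, -0.2]
grip_width: 0.0402
gripper_force: 0.0
```

>>> send_rows --deltas '[{"dx": 0,"dy": 0,"dz": 0,"rx": 0,"ry": 0,"rz": 0},{"dx": 0,"dy": 0,"dz": 0,"rx": 0,"ry": 0,"rz": 0},{"dx": 0,"dy": 0,"dz": 0,"rx": 0,"ry": 0,"rz": 0}]'

```text
clock: 10.67
tcp_pos: [0.5567, -0.0153, 0.1075]
orientation: [0.692, 3.063, -0.0]
contact_force: [-0.7, -0.1, 0.6]
grip_width: 0.0399
gripper_force: 0.0
```

```bash
python3 st.py
```

```text
10.6667 tcp [556.7 -15.3 107.5] yaw 64.53 zaxis [ 1.6e-03 -6.0e-04 -1.0e+00] F [-0.7 -0.1  0.6] M [0.01 0.02 0.01] w 39.9 0.0 j [-0.25  0.46  0.21  1.97 -0.14  0.73  1.17]
```

>>> send_rows --deltas '[{"dx": 0,"dy": 0,"dz": 0,"rx": 0,"ry": 0,"rz": 0},{"dx": 0,"dy": 0,"dz": 0,"rx": 0,"ry": 0,"rz": 0},{"dx": 0,"dy": 0,"dz": 0,"rx": 0,"ry": 0,"rz": 0},{"dx": 0,"dy": 0,"dz": 0,"rx": 0,"ry": 0,"rz": 0},{"dx": 0,"dy": 0,"dz": 0,"rx": 0,"ry": 0,"rz": 0}]' --jaw 5 --newtons 40

```text
clock: 11.08
tcp_pos: [0.5566, -0.0153, 0.1075]
orientation: [0.692, 3.062, 0.001]
contact_force: [0.1, 1.8, 6.2]
grip_width: 0.0113
gripper_force: 42.6
```

```bash
python3 st.py; python3 - <<'E'
from h import *
f=grab('wrist','w4.png');cv2.imwrite('pics/w4b.png',cv2.resize(f['frame'],(800,500)))
E
```

```text
11.0833 tcp [556.6 -15.3 107.5] yaw 64.52 zaxis [ 0.0019 -0.     -1.    ] F [0.1 1.8 6.2] M [ 0.27  0.19 -0.09] w 11.3 42.55886256694794 j [-0.25  0.46  0.21  1.97 -0.14  0.73  1.17]
```

View pics/w4b.png

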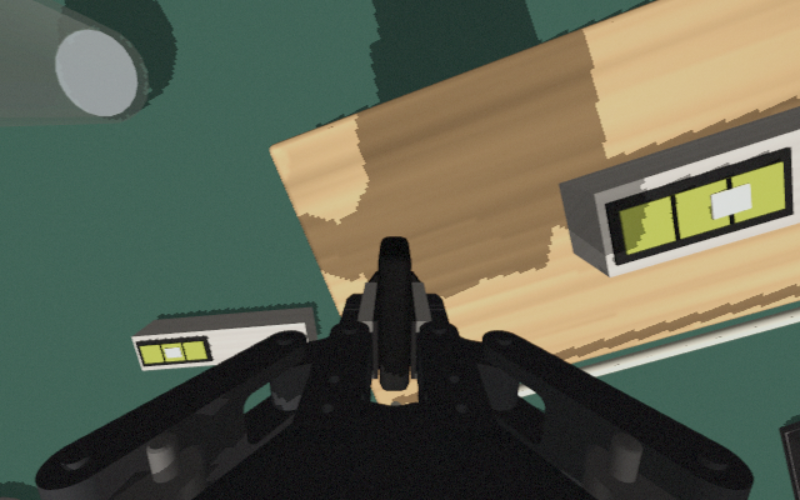

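Wing gripped (11.3 mm). Lines are at (675,217) and (733,200), bubble at (731,202), so the offset is about 9.2 mm. That calls for about 60° clockwise.

>>> send_rows --deltas '[{"dx": 0,"dy": 0,"dz": 0,"rx": 0,"ry": 0,"rz": -6},{"dx": 0,"dy": 0,"dz": 0,"rx": 0,"ry": 0,"rz": -12},{"dx": 0,"dy": 0,"dz": 0,"rx": 0,"ry": 0,"rz": -18},{"dx": 0,"dy": 0,"dz": 0,"rx": 0,"ry": 0,"rz": -24},{"dx": 0,"dy": 0,"dz": 0,"rx": 0,"ry": 0,"rz": -30}]'

```text
clock: 11.55
tcp_pos: [0.5563, -0.0157, 0.1075]
orientation: [1.468, 2.777, 0.0]
contact_force: [-2.2, 0.6, 8.2]
grip_width: 0.0112
gripper_force: 42.9
```

>>> send_rows --deltas '[{"dx": 0,"dy": 0,"dz": 0,"rx": 0,"ry": 0,"rz": -6},{"dx": 0,"dy": 0,"dz": 0,"rx": 0,"ry": 0,"rz": -12},{"dx": 0,"dy": 0,"dz": 0,"rx": 0,"ry": 0,"rz": -18},{"dx": 0,"dy": 0,"dz": 0,"rx": 0,"ry": 0,"rz": -24},{"dx": 0,"dy": 0,"dz": 0,"rx": 0,"ry": 0,"rz": -30}]'

```text
clock: 11.97
tcp_pos: [0.5557, -0.0159, 0.1075]
orientation: [-2.137, -2.302, 0.0]
contact_force: [-4.4, -0.7, 9.8]
grip_width: 0.0113
gripper_force: 43.2
```

>>> send_rows --deltas '[{"dx": 0,"dy": 0,"dz": 0,"rx": 0,"ry": 0,"rz": 0},{"dx": 0,"dy": 0,"dz": 0,"rx": 0,"ry": 0,"rz": 0},{"dx": 0,"dy": 0,"dz": 0,"rx": 0,"ry": 0,"rz": 0},{"dx": 0,"dy": 0,"dz": 0,"rx": 0,"ry": 0,"rz": 0},{"dx": 0,"dy": 0,"dz": 0,"rx": 0,"ry": 0,"rz": 0}]'

```text
clock: 12.38
tcp_pos: [0.5557, -0.0159, 0.1075]
orientation: [-2.132, -2.306, -0.0]
contact_force: [-4.1, -0.1, 10.8]
grip_width: 0.0113
gripper_force: 43.2
```

>>> send_rows --deltas '[{"dx": 0,"dy": 0,"dz": 0,"rx": 0,"ry": 0,"rz": 0},{"dx": 0,"dy": 0,"dz": 0,"rx": 0,"ry": 0,"rz": 0},{"dx": 0,"dy": 0,"dz": 0,"rx": 0,"ry": 0,"rz": 0},{"dx": 0,"dy": 0,"dz": 0,"rx": 0,"ry": 0,"rz": 0},{"dx": 0,"dy": 0,"dz": 0,"rx": 0,"ry": 0,"rz": 0}]'

```text
clock: 12.8
tcp_pos: [0.5557, -0.0159, 0.1075]
orientation: [-2.132, -2.306, -0.0]
contact_force: [-3.7, -0.2, 11.4]
grip_width: 0.0117
gripper_force: 43.2
```

>>> send_rows --deltas '[{"dx": 0,"dy": 0,"dz": 0,"rx": 0,"ry": 0,"rz": 0},{"dx": 0,"dy": 0,"dz": 0,"rx": 0,"ry": 0,"rz": 0},{"dx": 0,"dy": 0,"dz": 0,"rx": 0,"ry": 0,"rz": 0},{"dx": 0,"dy": 0,"dz": 0,"rx": 0,"ry": 0,"rz": 0},{"dx": 0,"dy": 0,"dz": 0,"rx": 0,"ry": 0,"rz": 0}]'

```text
clock: 13.22
tcp_pos: [0.5557, -0.0159, 0.1075]
orientation: [-2.132, -2.306, -0.0]
contact_force: [-4.2, 0.3, 10.6]
grip_width: 0.011
gripper_force: 43.2
```

```bash
python3 st.py; python3 - <<'E'
from h import *
f=grab('wrist','w5.png');cv2.imwrite('pics/w5b.png',cv2.resize(f['frame'],(800,500)))
E
```

```text
13.2167 tcp [555.7 -15.9 107.5] yaw 4.5 zaxis [-6.e-04  6.e-04 -1.e+00] F [-4.2  0.3 10.6] M [-0.03  0.86 -0.05] w 11.0 43.232470750808716 j [-0.46  0.49  0.48  1.98 -0.33  0.74  0.3 ]
```

View pics/w5b.png

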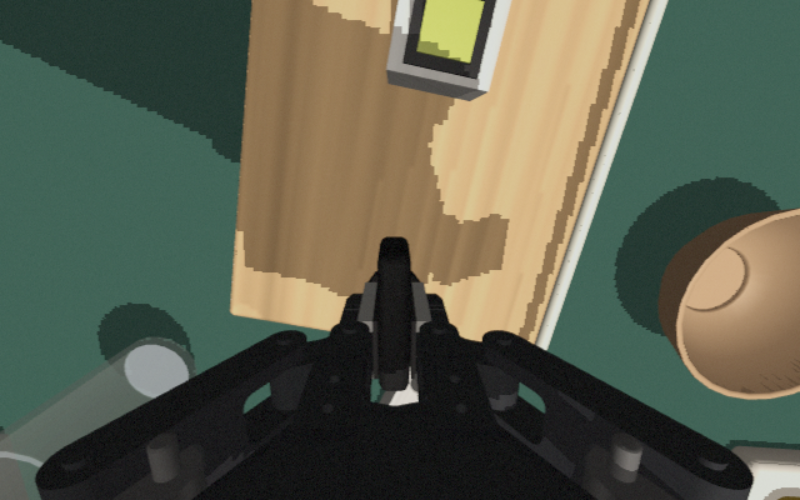

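Wing turned; the vial is just out of frame at the top (450,30). Release, rise and look.

>>> send_rows --deltas '[{"dx": 0,"dy": 0,"dz": 0,"rx": 0,"ry": 0,"rz": 0},{"dx": 0,"dy": 0,"dz": 0,"rx": 0,"ry": 0,"rz": 0},{"dx": 0,"dy": 0,"dz": 0,"rx": 0,"ry": 0,"rz": 0},{"dx": 0,"dy": 0,"dz": 8,"rx": 0,"ry": 0,"rz": 0}]' --jaw 40

```text
clock: 13.6
tcp_pos: [0.5546, -0.0156, 0.1133]
orientation: [-2.13, -2.306, 0.004]
contact_force: [-0.3, 1.1, -0.1]
grip_width: 0.0401
gripper_force: 0.0
```

>>> send_rows --deltas '[{"dx": 0,"dy": 0,"dz": 25,"rx": 0,"ry": 0,"rz": 0},{"dx": 0,"dy": 0,"dz": 50,"rx": 0,"ry": 0,"rz": 0},{"dx": 0,"dy": 0,"dz": 75,"rx": 0,"ry": 0,"rz": 0},{"dx": 0,"dy": 0,"dz": 90,"rx": 0,"ry": 0,"rz": 0},{"dx": 0,"dy": 0,"dz": 90,"rx": 0,"ry": 0,"rz": 0}]'

```text
clock: 14.02
tcp_pos: [0.5578, -0.016, 0.2082]
orientation: [2.13, 2.304, 0.007]
contact_force: [1.0, -0.3, -0.2]
grip_width: 0.0398
gripper_force: 0.0
```

>>> send_rows --deltas '[{"dx": 0,"dy": 0,"dz": 0,"rx": 0,"ry": 0,"rz": 0},{"dx": 0,"dy": 0,"dz": 0,"rx": 0,"ry": 0,"rz": 0},{"dx": 0,"dy": 0,"dz": 0,"rx": 0,"ry": 0,"rz": 0},{"dx": 0,"dy": 0,"dz": 0,"rx": 0,"ry": 0,"rz": 0}]'

```text
clock: 14.35
tcp_pos: [0.555, -0.0157, 0.2033]
orientation: [-2.131, -2.306, 0.004]
contact_force: [0.4, -0.5, -0.0]
grip_width: 0.0401
gripper_force: 0.0
```

```bash
python3 st.py; python3 - <<'E'
from h import *
f=grab('wrist','w6.png')
d=np.array([.569,.107,.104])-f['xyz'];c=cam(f).T@d;u=f['cx']+foc(f)*c[0]/c[2];v=f['cy']+foc(f)*c[1]/c[2];print(u,v)
u0=int(max(0,min(540,u-50)));v0=int(max(0,min(320,v-40)));print(u0,v0)
cv2.imwrite('pics/w6b.png',cv2.resize(f['frame'][v0:v0+80,u0:u0+100],(750,600),interpolation=cv2.INTER_CUBIC))
E
```

```text
14.35 tcp [555.  -15.7 203.3] yaw 4.53 zaxis [-2.9e-03 -6.0e-04 -1.0e+00] F [ 0.4 -0.5 -0. ] M [-0.02  0.   -0.03] w 40.1 0.0 j [-0.53  0.36  0.56  1.91 -0.23  0.94  0.22]
347.27390195672007 34.52603808954987
297 0
```

View pics/w6b.png

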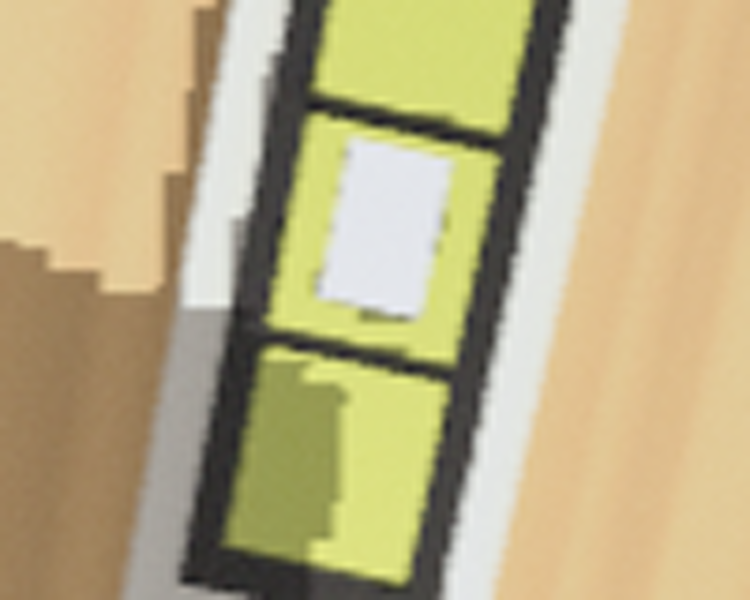

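The bubble centre is at (384,229); the lines are at (405,118) and (355,355), midpoint (380,236). It's about 0.7 mm off and within the lines. Now press on the bar near its middle with closed fingers.

>>> send_rows --deltas '[{"dx": 4,"dy": 34,"dz": 0,"rx": 0,"ry": 0,"rz": -2},{"dx": 8,"dy": 68,"dz": 0,"rx": 0,"ry": 0,"rz": -4},{"dx": 12,"dy": 102,"dz": 0,"rx": 0,"ry": 0,"rz": -6},{"dx": 16,"dy": 136,"dz": 0,"rx": 0,"ry": 0,"rz": -9},{"dx": 19.6,"dy": 171,"dz": 0,"rx": 0,"ry": 0,"rz": -11}]' --jaw 0 --newtons 20

```text
clock: 14.82
tcp_pos: [0.5751, 0.1566, 0.2038]
orientation: [-2.346, -2.088, 0.002]
contact_force: [0.5, 0.7, -0.5]
grip_width: -0.0001
gripper_force: 0.0
```

>>> send_rows --deltas '[{"dx": 0,"dy": 0,"dz": -20,"rx": 0,"ry": 0,"rz": 0},{"dx": 0,"dy": 0,"dz": -40,"rx": 0,"ry": 0,"rz": 0},{"dx": 0,"dy": 0,"dz": -58,"rx": 0,"ry": 0,"rz": 0},{"dx": 0,"dy": 0,"dz": -68,"rx": 0,"ry": 0,"rz": 0},{"dx": 0,"dy": 0,"dz": -68,"rx": 0,"ry": 0,"rz": 0}]'

```text
clock: 15.23
tcp_pos: [0.5735, 0.1548, 0.1337]
orientation: [-2.342, -2.091, 0.008]
contact_force: [-0.2, 0.4, -0.2]
grip_width: -0.0
gripper_force: 0.0
```

>>> send_rows --deltas '[{"dx": 0,"dy": 0,"dz": 0,"rx": 0,"ry": 0,"rz": 0},{"dx": 0,"dy": 0,"dz": -3,"rx": 0,"ry": 0,"rz": 0},{"dx": 0,"dy": 0,"dz": -6,"rx": 0,"ry": 0,"rz": 0},{"dx": 0,"dy": 0,"dz": -9,"rx": 0,"ry": 0,"rz": 0},{"dx": 0,"dy": 0,"dz": -12,"rx": 0,"ry": 0,"rz": 0}]'

```text
clock: 15.65
tcp_pos: [0.5756, 0.1554, 0.1246]
orientation: [-2.343, -2.092, -0.001]
contact_force: [-0.2, -0.1, -0.6]
grip_width: 0.0001
gripper_force: 0.0
```

```bash
python3 st.py
```

```text
15.65 tcp [575.6 155.4 124.6] yaw -6.48 zaxis [ 0.e+00  6.e-04 -1.e+00] F [-0.2 -0.1 -0.6] M [ 0.02 -0.01  0.03] w 0.1 0.0 j [-0.74  0.53  0.5   1.88 -0.34  0.82 -0.18]
```

>>> send_rows --deltas '[{"dx": 0,"dy": 0,"dz": -2,"rx": 0,"ry": 0,"rz": 0},{"dx": 0,"dy": 0,"dz": -4,"rx": 0,"ry": 0,"rz": 0},{"dx": 0,"dy": 0,"dz": -5,"rx": 0,"ry": 0,"rz": 0},{"dx": 0,"dy": 0,"dz": -6,"rx": 0,"ry": 0,"rz": 0},{"dx": 0,"dy": 0,"dz": -6,"rx": 0,"ry": 0,"rz": 0}]'

```text
clock: 16.07
tcp_pos: [0.5752, 0.1553, 0.1181]
orientation: [-2.343, -2.092, 0.001]
contact_force: [-0.5, 0.6, 0.3]
grip_width: 0.0001
gripper_force: 0.0
```

```bash
python3 st.py
```

```text
16.0667 tcp [575.2 155.3 118.1] yaw -6.48 zaxis [-1.1e-03 -1.0e-04 -1.0e+00] F [-0.5  0.6  0.3] M [-0.02 -0.05 -0.03] w 0.1 0.0 j [-0.74  0.54  0.5   1.88 -0.34  0.81 -0.17]
```

>>> send_rows --deltas '[{"dx": 0,"dy": 0,"dz": -1,"rx": 0,"ry": 0,"rz": 0},{"dx": 0,"dy": 0,"dz": -2,"rx": 0,"ry": 0,"rz": 0},{"dx": 0,"dy": 0,"dz": -2,"rx": 0,"ry": 0,"rz": 0},{"dx": 0,"dy": 0,"dz": -2,"rx": 0,"ry": 0,"rz": 0}]'

```text
clock: 16.4
tcp_pos: [0.5754, 0.1553, 0.1179]
orientation: [-2.343, -2.091, -0.0]
contact_force: [-5.1, -0.9, 13.4]
grip_width: -0.0001
gripper_force: 6.9
```

```bash
python3 st.py
```

```text
16.4 tcp [575.4 155.3 117.9] yaw -6.49 zaxis [-9.0e-04  1.2e-03 -1.0e+00] F [-5.1 -0.9 13.4] M [-0.22  1.11  0.07] w -0.1 6.936508794881675 j [-0.74  0.54  0.5   1.88 -0.35  0.81 -0.17]
```

>>> send_rows --deltas '[{"dx": -0.3,"dy": 0,"dz": -1,"rx": 0,"ry": 0,"rz": 0},{"dx": -0.5,"dy": 0,"dz": -2,"rx": 0,"ry": 0,"rz": 0},{"dx": -0.5,"dy": 0,"dz": -2,"rx": 0,"ry": 0,"rz": 0},{"dx": -0.5,"dy": 0,"dz": -2,"rx": 0,"ry": 0,"rz": 0},{"dx": -0.5,"dy": 0,"dz": -2,"rx": 0,"ry": 0,"rz": 0}]'

```text
clock: 16.82
tcp_pos: [0.5755, 0.1553, 0.1178]
orientation: [-2.343, -2.091, -0.003]
contact_force: [-9.9, -1.6, 29.4]
grip_width: 0.0002
gripper_force: 14.6
```

>>> send_rows --deltas '[{"dx": 0,"dy": 0,"dz": 0,"rx": 0,"ry": 0,"rz": 0},{"dx": 0,"dy": 0,"dz": 0,"rx": 0,"ry": 0,"rz": 0},{"dx": 0,"dy": 0,"dz": 0,"rx": 0,"ry": 0,"rz": 0},{"dx": 0,"dy": 0,"dz": 0,"rx": 0,"ry": 0,"rz": 0},{"dx": 0,"dy": 0,"dz": 0,"rx": 0,"ry": 0,"rz": 0}]'

```text
clock: 17.23
tcp_pos: [0.5755, 0.1553, 0.1178]
orientation: [-2.343, -2.091, -0.003]
contact_force: [-9.4, -2.3, 28.9]
grip_width: -0.0002
gripper_force: 14.6
```

>>> send_rows --deltas '[{"dx": 0,"dy": 0,"dz": 0,"rx": 0,"ry": 0,"rz": 0},{"dx": 0,"dy": 0,"dz": 0,"rx": 0,"ry": 0,"rz": 0},{"dx": 0,"dy": 0,"dz": 0,"rx": 0,"ry": 0,"rz": 0},{"dx": 0,"dy": 0,"dz": 0,"rx": 0,"ry": 0,"rz": 0},{"dx": 0,"dy": 0,"dz": 0,"rx": 0,"ry": 0,"rz": 0}]'

```text
clock: 17.65
tcp_pos: [0.5755, 0.1553, 0.1178]
orientation: [-2.343, -2.091, -0.003]
contact_force: [-10.8, -1.3, 29.9]
grip_width: -0.0
gripper_force: 14.6
```

```bash
python3 st.py; python3 - <<'E'
from h import *
o=[]
for n in('scene','top'):
    f=grab(n,n[0]+'9.png')
    d=np.array([.569,.107,.106])-f['xyz'];c=cam(f).T@d;u=f['cx']+foc(f)*c[0]/c[2];v=f['cy']+foc(f)*c[1]/c[2]
    u0=int(u-30);v0=int(v-22);print(u,v,u0,v0)
    o.append(cv2.resize(f['frame'][v0:v0+45,u0:u0+60],(400,300),interpolation=cv2.INTER_CUBIC))
cv2.imwrite('pics/f9.png',np.hstack(o))
E
```

```text
17.65 tcp [575.5 155.3 117.8] yaw -6.51 zaxis [ 0.      0.0024 -1.    ] F [-10.8  -1.3  29.9] M [-0.39  2.25 -0.03] w -0.0 14.63526257313788 j [-0.74  0.54  0.5   1.88 -0.35  0.81 -0.17]
342.7818578854155 218.85344245422044 312 196
285.1389481533973 177.78987022800015 255 155
```

View pics/f9.png

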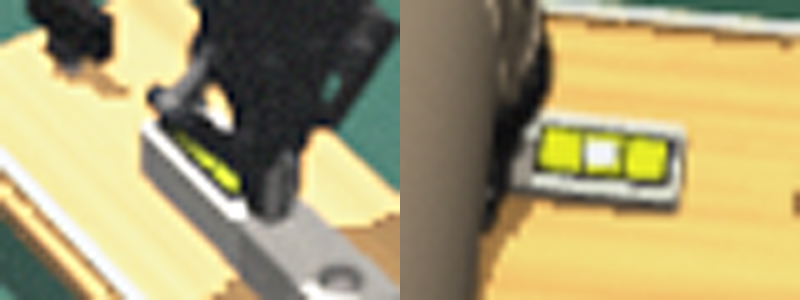

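The top view (right half) shows the bubble at (601,154) midway in the panel (538–668), between the lines. The scene view shows the fingers pressing the bar and the spigot inside the hole at (340,275). The press is steady at 30 N.

```bash
python3 -c "
from bench import r
print(r.hand_in())"
```

```text
the job is handed in; nothing more can be done
None
```

The job is handed in: the level is seated on the spigot, the bubble is between the lines (about 0.7 mm off centre when left alone), and the gripper is pressing mid-bar at about 30 N; the clock was near 18 s and no verdict came back.

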